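# Sort salvaged parts at the rework bench

## Task

Sort the five salvaged parts on the mat into the component trays: the two capacitors into the red tray and the two relays into the yellow tray, one part to each bay, and the heat sink into the black tray. Set each one down gently, without dropping it, so that it stands upright on the tray floor just as it stands on the mat now, and leave the solder reel and the flux bottle alone.

Things in the scene. Friction and masses are not known exactly. Their poses are not given: they have to be found in the camera images.
- capacitor_dark: Electrolytic capacitor standing upright: cylinder 35 mm in diameter, 50 mm tall, black sleeve with a grey stripe down one side and a round aluminium top. About 60 g. Origin: centre of its underside; z up along its axis.
- capacitor_purple: Electrolytic capacitor standing upright: cylinder 35 mm in diameter, 50 mm tall, purple sleeve with a grey stripe down one side and a round aluminium top. About 60 g. Origin: centre of its underside; z up along its axis.
- relay_blue: Plug-in relay standing upright: blue block 34 mm (its x) by 28 mm (its y) by 42 mm tall, with a black rim round its foot and a small white mark on top. About 50 g. Origin: centre of its underside, z up.
- relay_white: Plug-in relay standing upright: white block 34 mm (its x) by 28 mm (its y) by 42 mm tall, with a black rim round its foot and a small black mark on top. About 50 g. Origin: centre of its underside, z up.
- heatsink: Bare aluminium heat sink standing on its base, five upright fins: 60 mm long (its x, along the fins) by 36 mm wide (its y, across the fins) by 44 mm tall. The two outer fins are flat and stiff side faces to grip, 36 mm apart over their outsides. About 90 g. Origin: centre of its underside, z up.
- tray_red: Red open component tray, fixed to the bench: outside 102 mm (its x) by 130 mm (its y), walls 3 mm thick and 14 mm high, floor 3 mm thick. A thin divider, as high as the walls, runs along its x through the middle and makes two equal bays, each about 96 mm (x) by 60 mm (y), centred at y = +32 mm and y = -32 mm. Origin: centre of the underside, level with the bench top; z up.
- tray_yellow: Yellow open component tray, fixed to the bench: outside 102 mm (its x) by 130 mm (its y), walls 3 mm thick and 14 mm high, floor 3 mm thick. A thin divider, as high as the walls, runs along its x through the middle and makes two equal bays, each about 96 mm (x) by 60 mm (y), centred at y = +32 mm and y = -32 mm. Origin: centre of the underside, level with the bench top; z up.
- tray_black: Black open component tray, fixed to the bench: outside 102 mm (its x) by 130 mm (its y), walls 3 mm thick and 14 mm high, floor 3 mm thick. Undivided: one bay, 96 mm (x) by 124 mm (y) inside. Origin: centre of the underside, level with the bench top; z up.
- solder_reel: Bystander: reel of solder standing on its flange, grey flanges 54 mm in diameter, silver between, 40 mm tall, loose. Origin: centre of its underside, z up.
- flux_bottle: Bystander: small amber bottle with a white cap, 40 mm in diameter, 75 mm tall, loose, standing. Origin: centre of its underside, z up.
There are look-alikes about, which are no part of the job. Leave any pink or turquoise look-alike of the relay_white alone. Leave any pink look-alike of the relay_blue alone.

How it is judged (in metres and radians):
At the end, for the whole second after the job is handed in: Both capacitors stand in the red tray and both relays in the yellow, one each side of the divider; the heat sink in the black tray. Each is inside the walls, underside 0 to 7 mm above the tray's underside, within 0.15 rad of upright, at rest (under 0.02 m/s, 0.2 rad/s) (x of capacitor_dark in the frame of tray_red between -0.048 and 0.048 m and y of capacitor_dark in the frame of tray_red between -0.062 and 0.062 m and z of capacitor_dark in the frame of tray_red between 0 and 0.007 m and angle between each of capacitor_dark, capacitor_purple, relay_blue, relay_white, heatsink's own z axis and vertical below 0.15 rad and linear speed of each of capacitor_dark, capacitor_purple, relay_blue, relay_white, heatsink below 0.02 m/s and angular speed of each of capacitor_dark, capacitor_purple, relay_blue, relay_white, heatsink below 0.2 rad/s and x of capacitor_purple in the frame of tray_red between -0.048 and 0.048 m and y of capacitor_purple in the frame of tray_red between -0.062 and 0.062 m and z of capacitor_purple in the frame of tray_red between 0 and 0.007 m and x of relay_blue in the frame of tray_yellow between -0.048 and 0.048 m and y of relay_blue in the frame of tray_yellow between -0.062 and 0.062 m and z of relay_blue in the frame of tray_yellow between 0 and 0.007 m and x of relay_white in the frame of tray_yellow between -0.048 and 0.048 m and y of relay_white in the frame of tray_yellow between -0.062 and 0.062 m and z of relay_white in the frame of tray_yellow between 0 and 0.007 m and x of heatsink in the frame of tray_black between -0.048 and 0.048 m and y of heatsink in the frame of tray_black between -0.062 and 0.062 m and z of heatsink in the frame of tray_black between 0 and 0.007 m and ((y of capacitor_dark in the frame of tray_red above 0 m and y of capacitor_purple in the frame of tray_red below 0 m) or (y of capacitor_dark in the frame of tray_red below 0 m and y of capacitor_purple in the frame of tray_red above 0 m)) and ((y of relay_blue in the frame of tray_yellow above 0 m and y of relay_white in the frame of tray_yellow below 0 m) or (y of relay_blue in the frame of tray_yellow below 0 m and y of relay_white in the frame of tray_yellow above 0 m))); the robot touches nothing.
It fails at once if the solder reel is shifted by more than 15 mm or tipped (distance of solder_reel from where it was at the start of the episode above 0.015 m or angle between solder_reel's own z axis and vertical above 0.3 rad).
It fails at once if the flux bottle is shifted by more than 15 mm or tipped (distance of flux_bottle from where it was at the start of the episode above 0.015 m or angle between flux_bottle's own z axis and vertical above 0.3 rad).
It fails at once if a part is dropped or thrown: it moves faster than 0.8 m/s with no finger on it (a fall of about 33 mm) ((linear speed of capacitor_dark above 0.8 m/s and contact force between capacitor_dark and the fingers below 0.02 N) or (linear speed of capacitor_purple above 0.8 m/s and contact force between capacitor_purple and the fingers below 0.02 N) or (linear speed of relay_blue above 0.8 m/s and contact force between relay_blue and the fingers below 0.02 N) or (linear speed of relay_white above 0.8 m/s and contact force between relay_white and the fingers below 0.02 N) or (linear speed of heatsink above 0.8 m/s and contact force between heatsink and the fingers below 0.02 N)).
It also fails if it takes over 120 s, if anything falls off the work surface, if the arm or the gripper's body presses on something with over 40 N, if the wrist force passes 120 N, or if a joint passes its speed limit or range.

## Robot

A 7-joint arm with a two-finger parallel gripper is mounted at the origin on the work surface. World frame = base frame: x ahead of the robot, y to its left, z up, the work surface at z = 0. Lengths are in m, angles in degrees, forces in N, time in s.
With the tool pointing down it reaches from about 0.35 to 0.9 m from the base axis. Payload 7.2 kg.
Tool frame: the origin (TCP) lies at the very end of the fingers, on their centre line; the grasp point (between the pads) lies 19 mm behind it; z points along the fingers, y is the line along which they close (so a half turn about z gives the same grasp; the last joint's range is limited). The gripper opens to 88 mm and grips with 3 to 60 N. Pads are 20 mm wide; open, the fingers measure 115 mm over their backs; the gripper's body (75 mm by 178 mm) begins 61 mm behind the grasp point.
Start: joints at [-71.058, 23.554, -0.728, 91.456, 0.321, 64.991, -4.71], TCP at [0.243, 0.576, 0.223] pointing down, gripper open.
Joint ranges: [-169.25, 169.25], [-16.82, 113.86], [-84.01, 82.57], [7.8, 145.47], [-59.2, 239.2], [7.22, 106.19], [-163.78, 163.78]. Speed limits (degrees/s): [136.94, 136.94, 172.46, 172.46, 180, 180, 180].

## Interface

Orientations are given as [roll, pitch, yaw] about the fixed x, y, z axes, in that order (R = Rz(yaw) Ry(pitch) Rx(roll)).
In Python, from cell import robot gives the robot as it stands. The module is installed in compiled form; this text tells all that it offers.
- The arm moves only by the tool play_rows, never from a script. Its argument "increments" is a list of rows, each an object of numbers: "tx", "ty", "tz": the shift along the world's x, y, z in mm; "ax", "ay", "az": the turn, a rotation vector about the world's x, y, z in degrees. In form: [{"tx": .., "ty": .., "tz": .., "ax": .., "ay": .., "az": ..}, ...]. A call has 1 to 12 rows; each row shifts and turns the commanded pose from where the row before left it; what a row does not reach is not made up. A row lasts 1/10 s, in which the tool goes at most 50 mm and 8.59 degrees, less where a joint would pass 70% of its speed; a pose out of reach is approached as far as the arm can. A call with a gripper value outside its range is refused whole. "hand" is the finger opening in mm, from 0 to 87.8, set as the call begins (left out, the last holds). The fingers move at their own pace and stop on an object; the grip force is fixed at half the most. Time passes only in rows, so rows that do not move let the fingers close. It gives the time, the measured TCP pose, the force, the opening and the grip force at its end, in the units of the state.
- robot.read_state(): the state, without advancing time (a new reading comes with each control period).
- robot.read_camera(name): name is "side" or "top" or "wrist"; returns a dict with "img" (384x512x3 uint8, blue, green, red), "mtx" (3x3 intrinsics, pixels), "view" (4x4, takes a point from world to camera coordinates). Camera axes: x right, y down, z forward; pixel columns grow to the right and rows downward; lengths in m; the calibration is good to about 2 mm. The wrist camera is an equidistant fisheye: a pixel r from the principal point sees the ray r / f radians off the axis. A picture is of the moment at which its call begins. There is no depth.
- robot.finish_job(): hands the job in; it is judged then, once.
The state is a dict: "time_s": time; "joint_pos": joint angles; "joint_vel": joint speeds; "joint_efforts": joint torques, N m; "ee_pos": TCP position; "tool_rot": TCP orientation; "force": force on the tool from outside, world axes, zero at the start; "torque": the same for the moment, N m; "gripper_width": opening from 0.0 (shut) to 1.0 (fully open); "gripper_force": force on a finger pad.
Only numpy, scipy, OpenCV 4.12 (cv2) and the standard library are available. Lean on these libraries where they do the work, as an engineer would, in place of code of your own. Each camera call takes 0.05 s, during which the arm holds its last target. There are 200 camera calls.

## Working session

There is one attempt and no reset: what is moved stays moved. The work goes in short steps, Python scripts to look and compute and a tool call to move; the robot and the scene stay as the last step left them, time stands still between calls to the robot, and variables do not carry over. Pictures are saved under pics/ and viewed, at most 14 in all, crops included, and the job is handed in when it is done.

Besides the shell and the picture viewer there is one more tool, called after "Call:" in YAML: its name, and indented under it one key for each argument. play_rows: Moves the arm, as the interface text tells. Its arguments: {"type":"object","properties":{"increments":{"type":"array","items":{"type":"object","properties":{"tx":{"type":"number"},"ty":{"type":"number"},"tz":{"type":"number"},"ax":{"type":"number"},"ay":{"type":"number"},"az":{"type":"number"}}}},"hand":{"type":"number"}},"required":["increments"]}

```bash
mkdir -p pics; python3 - <<'E'
from cell import robot
import cv2,numpy as np,pickle
d={}
for n in ("top","side"):
    c=robot.read_camera(n); d[n]=c; cv2.imwrite(f"pics/{n}0.png",cv2.resize(c["img"],(800,600),interpolation=cv2.INTER_CUBIC))
    print(n,c["mtx"].tolist(),c["view"].round(4).tolist())
pickle.dump(d,open("c.pkl","wb"))
s=robot.read_state();print(s["ee_pos"],s["tool_rot"],s["time_s"],s["gripper_width"])
E
```

```text
top [[445.50341978350514, 0.0, 253.97860891489483], [0.0, 445.50341978350514, 189.69797611312515], [0.0, 0.0, 1.0]] [[-0.021, -0.9996, -0.0204, 0.0135], [-0.9934, 0.0231, -0.1122, 0.475], [0.1126, 0.0179, -0.9935, 1.2291], [0.0, 0.0, 0.0, 1.0]]
side [[361.5069746597987, 0.0, 257.5544252503516], [0.0, 361.5069746597987, 193.87224453748578], [0.0, 0.0, 1.0]] [[-0.7245, -0.6889, 0.0236, 0.3388], [-0.4271, 0.4218, -0.7998, 0.2433], [0.541, -0.5895, -0.5998, 0.7103], [0.0, 0.0, 0.0, 1.0]]
[0.24256087 0.57555256 0.22191808] [-1.79920215e+02  6.12616406e-03  1.57154001e+02] 0.1 0.9993062455921994
```

View pics/top0.png

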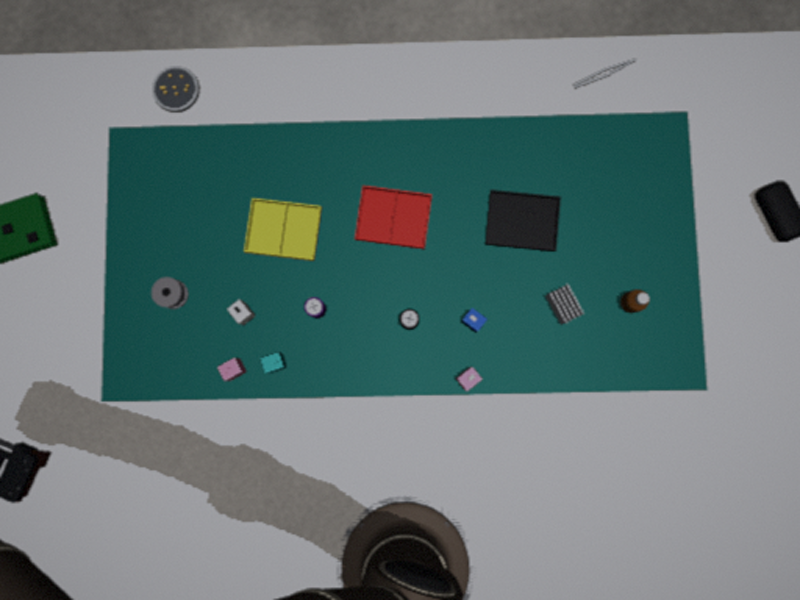

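View pics/side0.png

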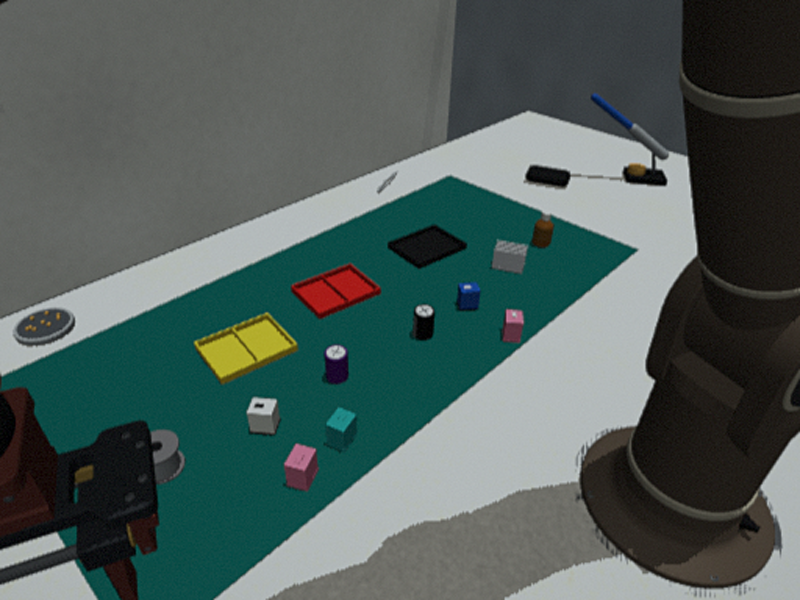

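The top view (800x600) shows the yellow tray at (283,229), red at (394,217) and black at (523,221). The parts are the white relay (239,312), purple cap (315,307), dark cap (409,319), blue relay (474,320) and heat sink (565,304). The reel is at (168,292) and the bottle at (637,300). I'll enlarge it next.

```bash
python3 - <<'E'
import cv2,pickle
i=pickle.load(open("c.pkl","rb"))["top"]["img"]
for k,x in enumerate((90,250)):
    cv2.imwrite(f"pics/z{k}.png",cv2.resize(i[115:235,x:x+170],None,fx=4.7,fy=4.7,interpolation=cv2.INTER_CUBIC))
E
```

```text
(no output)
```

View pics/z0.png

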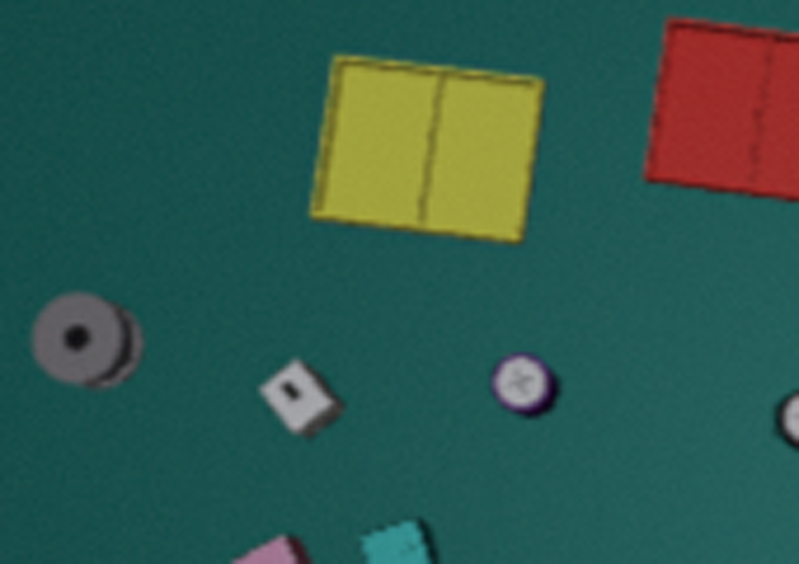

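View pics/z1.png

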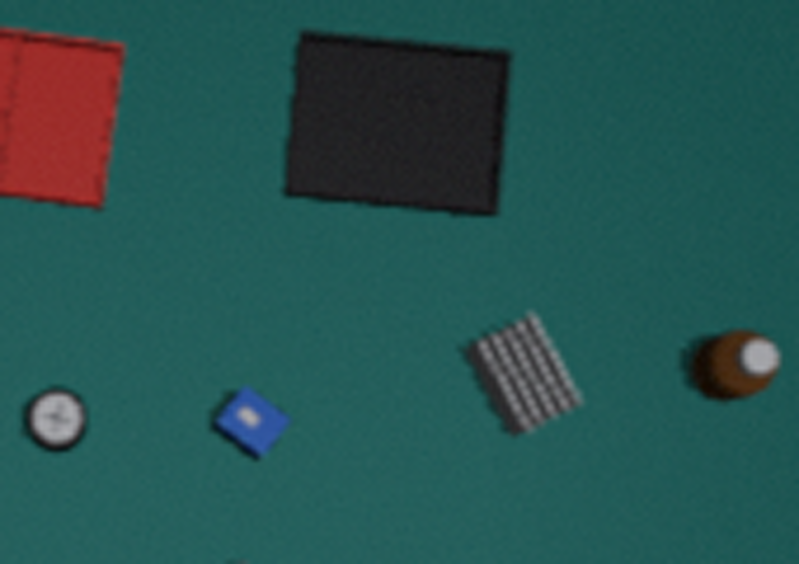

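The crops give the corners of every part top and tray rim. I'll project these to the world.

```bash
cat > h.py <<'E'
import numpy as np,cv2,pickle
def ray(c,p,z):
    "undistorted pixel p -> world xy at height z"
    R=c["view"][:3,:3];t=c["view"][:3,3];o=-R.T@t
    d=R.T@np.linalg.inv(c["mtx"])@[p[0],p[1],1]
    return o+d*(z-o[2])/d[2]
E
python3 - <<'E'
from h import *
c=pickle.load(open("c.pkl","rb"))["top"]
def w(k,p,z): return ray(c,((p[0]+.5)/4.7-.5+(90,250)[k],(p[1]+.5)/4.7-.5+115),z)[:2]
def box(n,L,z):
    q=np.array([w(k,(x,y),z) for k,x,y in L]); e=np.diff(np.vstack([q,q[:1]]),axis=0)
    print(n,(q.mean(0)*1000).round(1),"edges",(np.linalg.norm(e,axis=1)*1000).round(1),"dir",np.degrees(np.arctan2(e[:,1],e[:,0])).round(1))
box("white",[(0,261,390),(0,297,360),(0,337,402),(0,301,435)],.042)
box("blue",[(1,246,387),(1,289,420),(1,259,457),(1,218,425)],.042)
box("heat",[(1,472,347),(1,533,313),(1,581,402),(1,521,433)],.044)
box("yel",[(0,333,56),(0,544,78),(0,522,241),(0,311,216)],.014)
box("red",[(0,667,20),(1,124,43),(1,103,207),(0,645,180)],.014)
box("blk",[(1,301,33),(1,510,52),(1,497,213),(1,286,193)],.014)
print("purple",w(0,(523,382),.05),"dark",w(1,(57,418),.05),"reel",w(0,(78,338),.04),"bottle",w(1,(759,355),.075))
E
```

```text
white [453.9 284.5] edges [27.6 35.1 28.7 36.4] dir [ -50.8 -136.9  131.9   41.3]
blue [ 429.2 -133.3] edges [31.8 28.2 30.4 28. ] dir [-129.2  139.4   50.4  -37.9]
heat [ 454.1 -294.7] edges [41.5 59.1 39.9 57.7] dir [ -62.2 -154.4  115.9   27.1]
yel [608.8 212.8] edges [131.8 102.4 130.9 100.9] dir [-97.5 171.9  81.8  -7.6]
red [625.6   7.4] edges [129.8 103.2 129.6 101.2] dir [-97.9 171.4  81.1  -8.5]
blk [ 613.1 -230.7] edges [128.2 100.6 128.4 100.4] dir [-96.9 172.8  83.1  -7.3]
purple [0.45875546 0.14995661] dark [ 0.43367761 -0.01801131] reel [0.4923488  0.41792322] bottle [ 0.45871091 -0.42060582]
```

Call:
play_rows:
  hand: 65
  increments:
    - {"tx": 17.6, "ty": -24.25, "tz": -8, "az": -2.1}
    - {"tx": 17.6, "ty": -24.25, "tz": -8, "az": -2.1}
    - {"tx": 17.6, "ty": -24.25, "tz": -8, "az": -2.1}
    - {"tx": 17.6, "ty": -24.25, "tz": -8, "az": -2.1}
    - {"tx": 17.6, "ty": -24.25, "tz": -8, "az": -2.1}
    - {"tx": 17.6, "ty": -24.25, "tz": -8, "az": -2.1}
    - {"tx": 17.6, "ty": -24.25, "tz": -8, "az": -2.1}
    - {"tx": 17.6, "ty": -24.25, "tz": -8, "az": -2.1}
    - {"tx": 17.6, "ty": -24.25, "tz": -8, "az": -2.1}
    - {"tx": 17.6, "ty": -24.25, "tz": -8, "az": -2.1}
    - {"tx": 17.6, "ty": -24.25, "tz": -8, "az": -2.1}
    - {"tx": 17.6, "ty": -24.25, "tz": -8, "az": -2.1}

```text
validation failed for argument at $.in...
```

```bash
python3 - <<'E'
from cell import robot
import cv2
c=robot.read_camera("wrist");cv2.imwrite("pics/w1.png",c["img"]);print(c["mtx"].tolist(),c["view"].round(4).tolist())
s=robot.read_state();print(s["ee_pos"],s["tool_rot"],s["joint_pos"])
E
```

```text
[[297.3186396354542, 0.0, 251.4157373554028], [0.0, 297.3186396354542, 193.7241556128762], [0.0, 0.0, 1.0]] [[0.3887, 0.9214, -0.0007, -0.6253], [0.8941, -0.377, 0.2416, -0.0296], [0.2223, -0.0946, -0.9704, 0.3884], [0.0, 0.0, 0.0, 1.0]]
[0.24259803 0.57559089 0.22200544] [-1.79930033e+02  3.79731888e-03  1.57148683e+02] [-71.05641722  23.5908089   -0.72726715  91.49059295   0.3191791
  64.99067987  -4.70952311]
```

View pics/w1.png

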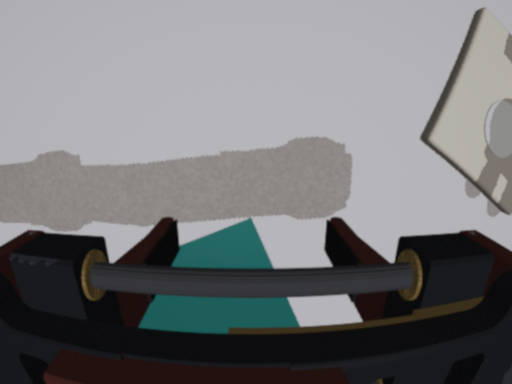

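The call was refused, so nothing moved, and the wrist picture shows only the start place. I'll give all six keys in each row.

Call:
play_rows:
  hand: 65
  increments:
    - {"tx": 17.6, "ty": -24.25, "tz": -8, "ax": 0, "ay": 0, "az": -2.1}
    - {"tx": 17.6, "ty": -24.25, "tz": -8, "ax": 0, "ay": 0, "az": -2.1}
    - {"tx": 17.6, "ty": -24.25, "tz": -8, "ax": 0, "ay": 0, "az": -2.1}
    - {"tx": 17.6, "ty": -24.25, "tz": -8, "ax": 0, "ay": 0, "az": -2.1}
    - {"tx": 17.6, "ty": -24.25, "tz": -8, "ax": 0, "ay": 0, "az": -2.1}
    - {"tx": 17.6, "ty": -24.25, "tz": -8, "ax": 0, "ay": 0, "az": -2.1}
    - {"tx": 17.6, "ty": -24.25, "tz": -8, "ax": 0, "ay": 0, "az": -2.1}
    - {"tx": 17.6, "ty": -24.25, "tz": -8, "ax": 0, "ay": 0, "az": -2.1}
    - {"tx": 17.6, "ty": -24.25, "tz": -8, "ax": 0, "ay": 0, "az": -2.1}
    - {"tx": 17.6, "ty": -24.25, "tz": -8, "ax": 0, "ay": 0, "az": -2.1}
    - {"tx": 17.6, "ty": -24.25, "tz": -8, "ax": 0, "ay": 0, "az": -2.1}
    - {"tx": 17.6, "ty": -24.25, "tz": -8, "ax": 0, "ay": 0, "az": -2.1}

```text
time_s: 1.35
ee_pos: [0.4544, 0.2839, 0.1262]
tool_rot: [-180.0, 0.0, 131.9]
force: [1.0, -0.1, -0.7]
gripper_width: 0.743
gripper_force: 0.0
```

```bash
python3 - <<'E'
from cell import robot
import cv2
c=robot.read_camera("wrist");cv2.imwrite("pics/w2.png",c["img"]);print(c["mtx"].tolist(),c["view"].round(4).tolist())
s=robot.read_state();print(s["ee_pos"],s["tool_rot"],s["joint_pos"])
E
```

```text
[[297.3186396354542, 0.0, 251.4157373554028], [0.0, 297.3186396354542, 193.7241556128762], [0.0, 0.0, 1.0]] [[0.7449, 0.6671, 0.0004, -0.5291], [0.6474, -0.723, 0.2412, -0.095], [0.1612, -0.1794, -0.9705, 0.2728], [0.0, 0.0, 0.0, 1.0]]
[0.45708532 0.27842672 0.12517868] [-1.79883192e+02  1.67285087e-01  1.31437277e+02] [-45.01705894  21.19485382  10.53046803 110.51004961  -4.79832343
  48.81888953   9.42251662]
```

View pics/w2.png

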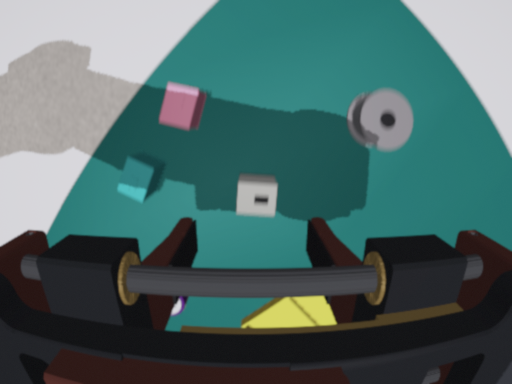

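The white relay is between the fingers in the wrist view, with its top-face centre at about (257,198). I'll check it against the top-camera estimate.

```bash
cat >> h.py <<'E'
def fish(c,p,z):
    R=c["view"][:3,:3];t=c["view"][:3,3];o=-R.T@t
    K=c["mtx"];u=np.array([(p[0]-K[0,2])/K[0,0],(p[1]-K[1,2])/K[1,1]]);th=np.linalg.norm(u)
    d=R.T@np.append(np.sin(th)*u/th,np.cos(th));return o+d*(z-o[2])/d[2]
E
python3 - <<'E'
from h import *
from cell import robot
c=robot.read_camera("wrist");im=c["img"]
V=np.array([[.7449,.6671,.0004,-.5291],[.6474,-.723,.2412,-.095],[.1612,-.1794,-.9705,.2728],[0,0,0,1]])
o={"mtx":c["mtx"],"view":V}
q=[fish(o,p,.042)[:2]*1000 for p in((240,184),(276,184),(276,216),(238,216))]
print(np.round(q,1),np.mean(q,0))
s=robot.read_state();print(s["ee_pos"],s["tool_rot"])
E
```

```text
[[439.6 287.6]
 [462.4 308. ]
 [481.8 287.2]
 [457.1 265.1]] [460.23496392 286.9691717 ]
[0.45582928 0.28036339 0.12563597] [-1.79875581e+02  1.12662550e-01  1.31548823e+02]
```

Call:
play_rows:
  increments:
    - {"tx": 2, "ty": 1, "tz": 0, "ax": 0, "ay": 0, "az": 0}
    - {"tx": 0, "ty": 0, "tz": -15, "ax": 0, "ay": 0, "az": 0}
    - {"tx": 0, "ty": 0, "tz": -20, "ax": 0, "ay": 0, "az": 0}
    - {"tx": 0, "ty": 0, "tz": -20, "ax": 0, "ay": 0, "az": 0}
    - {"tx": 0, "ty": 0, "tz": -20, "ax": 0, "ay": 0, "az": 0}
    - {"tx": 0, "ty": 0, "tz": -15, "ax": 0, "ay": 0, "az": 0}
    - {"tx": 0, "ty": 0, "tz": -12, "ax": 0, "ay": 0, "az": 0}
    - {"tx": 0, "ty": 0, "tz": -8, "ax": 0, "ay": 0, "az": 0}
    - {"tx": 0, "ty": 0, "tz": 0, "ax": 0, "ay": 0, "az": 0}
    - {"tx": 0, "ty": 0, "tz": 0, "ax": 0, "ay": 0, "az": 0}
    - {"tx": 0, "ty": 0, "tz": 0, "ax": 0, "ay": 0, "az": 0}

```text
time_s: 2.55
ee_pos: [0.4563, 0.2863, 0.0173]
tool_rot: [179.9, 0.0, 132.0]
force: [0.3, -0.2, -0.8]
gripper_width: 0.742
gripper_force: 0.0
```

Call:
play_rows:
  hand: 10
  increments:
    - {"tx": 0, "ty": 0, "tz": 0, "ax": 0, "ay": 0, "az": 0}
    - {"tx": 0, "ty": 0, "tz": 0, "ax": 0, "ay": 0, "az": 0}
    - {"tx": 0, "ty": 0, "tz": 0, "ax": 0, "ay": 0, "az": 0}
    - {"tx": 0, "ty": 0, "tz": 0, "ax": 0, "ay": 0, "az": 0}
    - {"tx": 0, "ty": 0, "tz": 0, "ax": 0, "ay": 0, "az": 0}
    - {"tx": 0, "ty": 0, "tz": 0, "ax": 0, "ay": 0, "az": 0}
    - {"tx": 0, "ty": 0, "tz": 0, "ax": 0, "ay": 0, "az": 0}
    - {"tx": 0, "ty": 0, "tz": 0, "ax": 0, "ay": 0, "az": 0}
    - {"tx": 0, "ty": 0, "tz": 0, "ax": 0, "ay": 0, "az": 0}
    - {"tx": 0, "ty": 0, "tz": 0, "ax": 0, "ay": 0, "az": 0}

```text
time_s: 3.55
ee_pos: [0.456, 0.286, 0.0168]
tool_rot: [180.0, 0.0, 132.0]
force: [-0.4, 0.5, 3.6]
gripper_width: 0.391
gripper_force: 29.6
```

Call:
play_rows:
  increments:
    - {"tx": 0, "ty": 0, "tz": 10, "ax": 0, "ay": 0, "az": 0}
    - {"tx": 0, "ty": 0, "tz": 25, "ax": 0, "ay": 0, "az": 0}
    - {"tx": 15.7, "ty": -4.1, "tz": 25, "ax": 0, "ay": 0, "az": -5}
    - {"tx": 15.7, "ty": -4.1, "tz": 0, "ax": 0, "ay": 0, "az": -5}
    - {"tx": 15.7, "ty": -4.1, "tz": 0, "ax": 0, "ay": 0, "az": -5}
    - {"tx": 15.7, "ty": -4.1, "tz": 0, "ax": 0, "ay": 0, "az": -5}
    - {"tx": 15.7, "ty": -4.1, "tz": 0, "ax": 0, "ay": 0, "az": -5}
    - {"tx": 15.7, "ty": -4.1, "tz": 0, "ax": 0, "ay": 0, "az": -5}
    - {"tx": 15.7, "ty": -4.1, "tz": 0, "ax": 0, "ay": 0, "az": -5}
    - {"tx": 15.7, "ty": -4.1, "tz": 0, "ax": 0, "ay": 0, "az": -5}
    - {"tx": 15.7, "ty": -4.1, "tz": 0, "ax": 0, "ay": 0, "az": -5}
    - {"tx": 15.7, "ty": -4.1, "tz": 0, "ax": 0, "ay": 0, "az": -5}

```text
time_s: 4.75
ee_pos: [0.6133, 0.2447, 0.077]
tool_rot: [-180.0, 0.0, 81.7]
force: [0.6, 0.4, -0.1]
gripper_width: 0.391
gripper_force: 29.6
```

Call:
play_rows:
  increments:
    - {"tx": 0, "ty": 0, "tz": 0, "ax": 0, "ay": 0, "az": 0}
    - {"tx": 0, "ty": 0, "tz": 0, "ax": 0, "ay": 0, "az": 0}
    - {"tx": 0, "ty": 0, "tz": 0, "ax": 0, "ay": 0, "az": 0}
    - {"tx": 0, "ty": 0, "tz": -20, "ax": 0, "ay": 0, "az": 0}
    - {"tx": 0, "ty": 0, "tz": -15, "ax": 0, "ay": 0, "az": 0}
    - {"tx": 0, "ty": 0, "tz": -10, "ax": 0, "ay": 0, "az": 0}
    - {"tx": 0, "ty": 0, "tz": -6, "ax": 0, "ay": 0, "az": 0}
    - {"tx": 0, "ty": 0, "tz": -4, "ax": 0, "ay": 0, "az": 0}
    - {"tx": 0, "ty": 0, "tz": 0, "ax": 0, "ay": 0, "az": 0}
    - {"tx": 0, "ty": 0, "tz": 0, "ax": 0, "ay": 0, "az": 0}
    - {"tx": 0, "ty": 0, "tz": 0, "ax": 0, "ay": 0, "az": 0}

```text
time_s: 5.85
ee_pos: [0.6133, 0.2451, 0.0222]
tool_rot: [180.0, -0.0, 81.9]
force: [0.3, -0.5, 0.4]
gripper_width: 0.387
gripper_force: 29.6
```

Call:
play_rows:
  increments:
    - {"tx": 0, "ty": 0, "tz": -1, "ax": 0, "ay": 0, "az": 0}
    - {"tx": 0, "ty": 0, "tz": -1, "ax": 0, "ay": 0, "az": 0}
    - {"tx": 0, "ty": 0, "tz": 0, "ax": 0, "ay": 0, "az": 0}
    - {"tx": 0, "ty": 0, "tz": 0, "ax": 0, "ay": 0, "az": 0}

```text
time_s: 6.25
ee_pos: [0.6131, 0.2451, 0.0199]
tool_rot: [180.0, -0.0, 82.0]
force: [-0.2, 0.5, 0.8]
gripper_width: 0.387
gripper_force: 29.6
```

Call:
play_rows:
  hand: 46
  increments:
    - {"tx": 0, "ty": 0, "tz": 0, "ax": 0, "ay": 0, "az": 0}
    - {"tx": 0, "ty": 0, "tz": 0, "ax": 0, "ay": 0, "az": 0}
    - {"tx": 0, "ty": 0, "tz": 0, "ax": 0, "ay": 0, "az": 0}
    - {"tx": 0, "ty": 0, "tz": 0, "ax": 0, "ay": 0, "az": 0}
    - {"tx": 0, "ty": 0, "tz": 0, "ax": 0, "ay": 0, "az": 0}
    - {"tx": 0, "ty": 0, "tz": 0, "ax": 0, "ay": 0, "az": 0}

```text
time_s: 6.85
ee_pos: [0.6129, 0.245, 0.0196]
tool_rot: [-180.0, 0.0, 82.0]
force: [0.5, -0.6, -0.4]
gripper_width: 0.521
gripper_force: 0.0
```

Call:
play_rows:
  increments:
    - {"tx": 0, "ty": 0, "tz": 10, "ax": 0, "ay": 0, "az": 0}
    - {"tx": 0, "ty": 0, "tz": 30, "ax": 0, "ay": 0, "az": 0}
    - {"tx": 0, "ty": 0, "tz": 30, "ax": 0, "ay": 0, "az": 0}
    - {"tx": -19.25, "ty": -11.9, "tz": 0, "ax": 0, "ay": 0, "az": 0}
    - {"tx": -19.25, "ty": -11.9, "tz": 0, "ax": 0, "ay": 0, "az": 0}
    - {"tx": -19.25, "ty": -11.9, "tz": 0, "ax": 0, "ay": 0, "az": 0}
    - {"tx": -19.25, "ty": -11.9, "tz": 0, "ax": 0, "ay": 0, "az": 0}
    - {"tx": -19.25, "ty": -11.9, "tz": 0, "ax": 0, "ay": 0, "az": 0}
    - {"tx": -19.25, "ty": -11.9, "tz": 0, "ax": 0, "ay": 0, "az": 0}
    - {"tx": -19.25, "ty": -11.9, "tz": 0, "ax": 0, "ay": 0, "az": 0}
    - {"tx": -19.25, "ty": -11.9, "tz": 0, "ax": 0, "ay": 0, "az": 0}

```text
time_s: 7.95
ee_pos: [0.4584, 0.1493, 0.0904]
tool_rot: [180.0, -0.0, 81.9]
force: [-0.1, -0.5, -0.1]
gripper_width: 0.522
gripper_force: 0.0
```

Call:
play_rows:
  hand: 65
  increments:
    - {"tx": 0, "ty": 0, "tz": 0, "ax": 0, "ay": 0, "az": 0}
    - {"tx": 0, "ty": 0, "tz": 0, "ax": 0, "ay": 0, "az": 0}
    - {"tx": 0, "ty": 0, "tz": 0, "ax": 0, "ay": 0, "az": 0}
    - {"tx": 0, "ty": 0, "tz": 0, "ax": 0, "ay": 0, "az": 0}
    - {"tx": 0, "ty": 0, "tz": 0, "ax": 0, "ay": 0, "az": 0}

```text
time_s: 8.45
ee_pos: [0.4594, 0.15, 0.0896]
tool_rot: [180.0, 0.0, 82.0]
force: [0.2, -0.5, 0.4]
gripper_width: 0.74
gripper_force: 0.0
```

```bash
python3 - <<'E'
from h import *
from cell import robot
c=robot.read_camera("wrist");pickle.dump(c,open("w3.pkl","wb"))
t=robot.read_camera("top");a=cv2.resize(c["img"],(560,420));b=cv2.resize(t["img"][110:220,140:220],(240,330),interpolation=cv2.INTER_CUBIC)
m=np.zeros((420,800,3),np.uint8);m[:,:560]=a;m[:330,560:]=b;cv2.imwrite("pics/w3.png",m)
print(robot.read_state()["ee_pos"])
E
```

```text
[0.45913784 0.14987079 0.08953251]
```

View pics/w3.png

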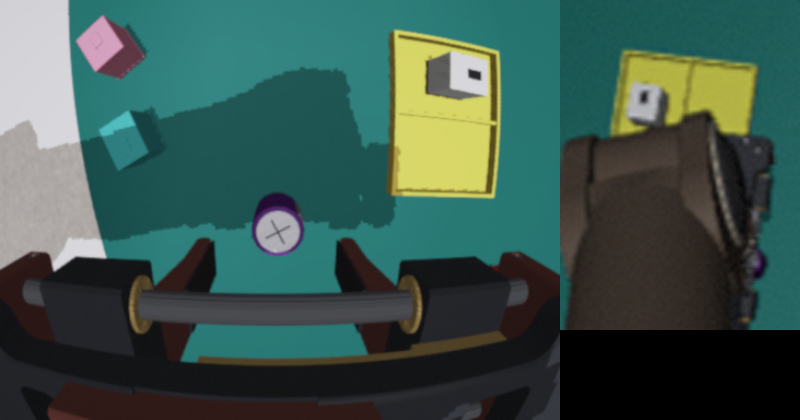

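The white relay stands in its bay and the purple capacitor is centred between the fingers at (278,232). Descending.

Call:
play_rows:
  increments:
    - {"tx": 0, "ty": 0, "tz": -20, "ax": 0, "ay": 0, "az": 0}
    - {"tx": 0, "ty": 0, "tz": -20, "ax": 0, "ay": 0, "az": 0}
    - {"tx": 0, "ty": 0, "tz": -15, "ax": 0, "ay": 0, "az": 0}
    - {"tx": 0, "ty": 0, "tz": -10, "ax": 0, "ay": 0, "az": 0}
    - {"tx": 0, "ty": 0, "tz": -5, "ax": 0, "ay": 0, "az": 0}
    - {"tx": 0, "ty": 0, "tz": 0, "ax": 0, "ay": 0, "az": 0}
    - {"tx": 0, "ty": 0, "tz": 0, "ax": 0, "ay": 0, "az": 0}

```text
time_s: 9.25
ee_pos: [0.4592, 0.1498, 0.02]
tool_rot: [180.0, -0.0, 81.9]
force: [1.0, 1.1, 0.6]
gripper_width: 0.742
gripper_force: 0.0
```

Call:
play_rows:
  hand: 10
  increments:
    - {"tx": 0, "ty": 0, "tz": 0, "ax": 0, "ay": 0, "az": 0}
    - {"tx": 0, "ty": 0, "tz": 0, "ax": 0, "ay": 0, "az": 0}
    - {"tx": 0, "ty": 0, "tz": 0, "ax": 0, "ay": 0, "az": 0}
    - {"tx": 0, "ty": 0, "tz": 0, "ax": 0, "ay": 0, "az": 0}
    - {"tx": 0, "ty": 0, "tz": 0, "ax": 0, "ay": 0, "az": 0}
    - {"tx": 0, "ty": 0, "tz": 0, "ax": 0, "ay": 0, "az": 0}
    - {"tx": 0, "ty": 0, "tz": 0, "ax": 0, "ay": 0, "az": 0}
    - {"tx": 0, "ty": 0, "tz": 0, "ax": 0, "ay": 0, "az": 0}
    - {"tx": 0, "ty": 0, "tz": 0, "ax": 0, "ay": 0, "az": 0}
    - {"tx": 0, "ty": 0, "tz": 0, "ax": 0, "ay": 0, "az": 0}

```text
time_s: 10.25
ee_pos: [0.4592, 0.1499, 0.0199]
tool_rot: [180.0, -0.0, 81.9]
force: [-0.9, 0.2, 4.8]
gripper_width: 0.392
gripper_force: 30.0
```

Call:
play_rows:
  increments:
    - {"tx": 0, "ty": 0, "tz": 10, "ax": 0, "ay": 0, "az": 0}
    - {"tx": 0, "ty": 0, "tz": 25, "ax": 0, "ay": 0, "az": 0}
    - {"tx": 0, "ty": 0, "tz": 25, "ax": 0, "ay": 0, "az": 0}
    - {"tx": 19, "ty": -12.3, "tz": 0, "ax": 0, "ay": 0, "az": 0}
    - {"tx": 19, "ty": -12.3, "tz": 0, "ax": 0, "ay": 0, "az": 0}
    - {"tx": 19, "ty": -12.3, "tz": 0, "ax": 0, "ay": 0, "az": 0}
    - {"tx": 19, "ty": -12.3, "tz": 0, "ax": 0, "ay": 0, "az": 0}
    - {"tx": 19, "ty": -12.3, "tz": 0, "ax": 0, "ay": 0, "az": 0}
    - {"tx": 19, "ty": -12.3, "tz": 0, "ax": 0, "ay": 0, "az": 0}
    - {"tx": 19, "ty": -12.3, "tz": 0, "ax": 0, "ay": 0, "az": 0}
    - {"tx": 19, "ty": -12.3, "tz": 0, "ax": 0, "ay": 0, "az": 0}
    - {"tx": 19, "ty": -12.3, "tz": 0, "ax": 0, "ay": 0, "az": 0}

```text
time_s: 11.45
ee_pos: [0.6301, 0.0384, 0.0798]
tool_rot: [-179.9, 0.0, 81.9]
force: [-0.1, 0.1, -0.9]
gripper_width: 0.392
gripper_force: 30.0
```

Call:
play_rows:
  increments:
    - {"tx": 0, "ty": 0, "tz": 0, "ax": 0, "ay": 0, "az": 0}
    - {"tx": 0, "ty": 0, "tz": 0, "ax": 0, "ay": 0, "az": 0}
    - {"tx": 0, "ty": 0, "tz": -20, "ax": 0, "ay": 0, "az": 0}
    - {"tx": 0, "ty": 0, "tz": -15, "ax": 0, "ay": 0, "az": 0}
    - {"tx": 0, "ty": 0, "tz": -10, "ax": 0, "ay": 0, "az": 0}
    - {"tx": 0, "ty": 0, "tz": -6, "ax": 0, "ay": 0, "az": 0}
    - {"tx": 0, "ty": 0, "tz": -3, "ax": 0, "ay": 0, "az": 0}
    - {"tx": 0, "ty": 0, "tz": -1, "ax": 0, "ay": 0, "az": 0}
    - {"tx": 0, "ty": 0, "tz": -1, "ax": 0, "ay": 0, "az": 0}
    - {"tx": 0, "ty": 0, "tz": -1, "ax": 0, "ay": 0, "az": 0}
    - {"tx": 0, "ty": 0, "tz": 0, "ax": 0, "ay": 0, "az": 0}
    - {"tx": 0, "ty": 0, "tz": 0, "ax": 0, "ay": 0, "az": 0}

```text
time_s: 12.65
ee_pos: [0.6302, 0.0391, 0.023]
tool_rot: [180.0, -0.0, 81.9]
force: [0.1, 0.1, 0.6]
gripper_width: 0.393
gripper_force: 30.0
```

Call:
play_rows:
  hand: 46
  increments:
    - {"tx": 0, "ty": 0, "tz": 0, "ax": 0, "ay": 0, "az": 0}
    - {"tx": 0, "ty": 0, "tz": 0, "ax": 0, "ay": 0, "az": 0}
    - {"tx": 0, "ty": 0, "tz": 0, "ax": 0, "ay": 0, "az": 0}
    - {"tx": 0, "ty": 0, "tz": 0, "ax": 0, "ay": 0, "az": 0}
    - {"tx": 0, "ty": 0, "tz": 0, "ax": 0, "ay": 0, "az": 0}
    - {"tx": 0, "ty": 0, "tz": 0, "ax": 0, "ay": 0, "az": 0}

```text
time_s: 13.25
ee_pos: [0.6299, 0.039, 0.0226]
tool_rot: [180.0, 0.0, 82.0]
force: [0.6, 0.9, 0.1]
gripper_width: 0.525
gripper_force: 0.0
```

Call:
play_rows:
  increments:
    - {"tx": 0, "ty": 0, "tz": 10, "ax": 0, "ay": 0, "az": 0}
    - {"tx": 0, "ty": 0, "tz": 30, "ax": 0, "ay": 0, "az": 0}
    - {"tx": 0, "ty": 0, "tz": 30, "ax": 0, "ay": 0, "az": 0}
    - {"tx": -21.8, "ty": -6.35, "tz": 0, "ax": 0, "ay": 0, "az": 0}
    - {"tx": -21.8, "ty": -6.35, "tz": 0, "ax": 0, "ay": 0, "az": 0}
    - {"tx": -21.8, "ty": -6.35, "tz": 0, "ax": 0, "ay": 0, "az": 0}
    - {"tx": -21.8, "ty": -6.35, "tz": 0, "ax": 0, "ay": 0, "az": 0}
    - {"tx": -21.8, "ty": -6.35, "tz": 0, "ax": 0, "ay": 0, "az": 0}
    - {"tx": -21.8, "ty": -6.35, "tz": 0, "ax": 0, "ay": 0, "az": 0}
    - {"tx": -21.8, "ty": -6.35, "tz": 0, "ax": 0, "ay": 0, "az": 0}
    - {"tx": -21.8, "ty": -6.35, "tz": 0, "ax": 0, "ay": 0, "az": 0}
    - {"tx": -21.8, "ty": -6.35, "tz": 0, "ax": 0, "ay": 0, "az": 0}

```text
time_s: 14.45
ee_pos: [0.4331, -0.0184, 0.0933]
tool_rot: [179.9, -0.0, 81.9]
force: [0.1, -0.6, 0.7]
gripper_width: 0.524
gripper_force: 0.0
```

Call:
play_rows:
  hand: 65
  increments:
    - {"tx": 0, "ty": 0, "tz": 0, "ax": 0, "ay": 0, "az": 0}
    - {"tx": 0, "ty": 0, "tz": 0, "ax": 0, "ay": 0, "az": 0}
    - {"tx": 0, "ty": 0, "tz": 0, "ax": 0, "ay": 0, "az": 0}
    - {"tx": 0, "ty": 0, "tz": 0, "ax": 0, "ay": 0, "az": 0}

```text
time_s: 14.85
ee_pos: [0.4347, -0.0179, 0.0928]
tool_rot: [180.0, 0.0, 82.0]
force: [0.5, -0.4, 1.3]
gripper_width: 0.742
gripper_force: 0.0
```

```bash
python3 - <<'E'
from h import *
from cell import robot
c=robot.read_camera("wrist");cv2.imwrite("pics/w4.png",c["img"])
print(robot.read_state()["ee_pos"])
E
```

```text
[ 0.43446232 -0.0179271   0.09270667]
```

View pics/w4.png

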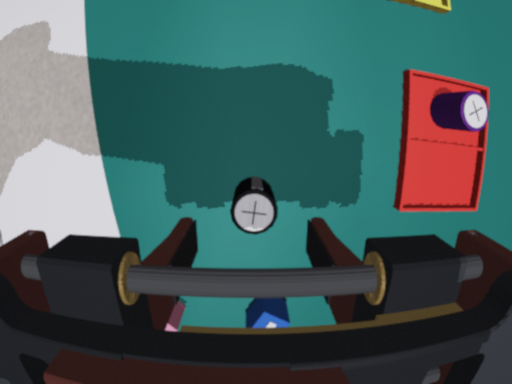

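The dark capacitor is centred between the fingers at (254,212), and the purple one stands in the red tray.

Call:
play_rows:
  increments:
    - {"tx": 0, "ty": 0, "tz": -20, "ax": 0, "ay": 0, "az": 0}
    - {"tx": 0, "ty": 0, "tz": -20, "ax": 0, "ay": 0, "az": 0}
    - {"tx": 0, "ty": 0, "tz": -18, "ax": 0, "ay": 0, "az": 0}
    - {"tx": 0, "ty": 0, "tz": -10, "ax": 0, "ay": 0, "az": 0}
    - {"tx": 0, "ty": 0, "tz": -5, "ax": 0, "ay": 0, "az": 0}
    - {"tx": 0, "ty": 0, "tz": 0, "ax": 0, "ay": 0, "az": 0}
    - {"tx": 0, "ty": 0, "tz": 0, "ax": 0, "ay": 0, "az": 0}

```text
time_s: 15.6
ee_pos: [0.4341, -0.0182, 0.0201]
tool_rot: [180.0, -0.0, 81.9]
force: [-0.6, -1.1, 0.1]
gripper_width: 0.74
gripper_force: 0.0
```

Call:
play_rows:
  hand: 10
  increments:
    - {"tx": 0, "ty": 0, "tz": 0, "ax": 0, "ay": 0, "az": 0}
    - {"tx": 0, "ty": 0, "tz": 0, "ax": 0, "ay": 0, "az": 0}
    - {"tx": 0, "ty": 0, "tz": 0, "ax": 0, "ay": 0, "az": 0}
    - {"tx": 0, "ty": 0, "tz": 0, "ax": 0, "ay": 0, "az": 0}
    - {"tx": 0, "ty": 0, "tz": 0, "ax": 0, "ay": 0, "az": 0}
    - {"tx": 0, "ty": 0, "tz": 0, "ax": 0, "ay": 0, "az": 0}
    - {"tx": 0, "ty": 0, "tz": 0, "ax": 0, "ay": 0, "az": 0}
    - {"tx": 0, "ty": 0, "tz": 0, "ax": 0, "ay": 0, "az": 0}
    - {"tx": 0, "ty": 0, "tz": 0, "ax": 0, "ay": 0, "az": 0}
    - {"tx": 0, "ty": 0, "tz": 0, "ax": 0, "ay": 0, "az": 0}

```text
time_s: 16.6
ee_pos: [0.4341, -0.018, 0.0199]
tool_rot: [180.0, -0.0, 81.9]
force: [0.1, 0.5, 5.7]
gripper_width: 0.393
gripper_force: 30.0
```

Call:
play_rows:
  increments:
    - {"tx": 0, "ty": 0, "tz": 10, "ax": 0, "ay": 0, "az": 0}
    - {"tx": 0, "ty": 0, "tz": 25, "ax": 0, "ay": 0, "az": 0}
    - {"tx": 0, "ty": 0, "tz": 25, "ax": 0, "ay": 0, "az": 0}
    - {"tx": 20.8, "ty": -0.9, "tz": 0, "ax": 0, "ay": 0, "az": 0}
    - {"tx": 20.8, "ty": -0.9, "tz": 0, "ax": 0, "ay": 0, "az": 0}
    - {"tx": 20.8, "ty": -0.9, "tz": 0, "ax": 0, "ay": 0, "az": 0}
    - {"tx": 20.8, "ty": -0.9, "tz": 0, "ax": 0, "ay": 0, "az": 0}
    - {"tx": 20.8, "ty": -0.9, "tz": 0, "ax": 0, "ay": 0, "az": 0}
    - {"tx": 20.8, "ty": -0.9, "tz": 0, "ax": 0, "ay": 0, "az": 0}
    - {"tx": 20.8, "ty": -0.9, "tz": 0, "ax": 0, "ay": 0, "az": 0}
    - {"tx": 20.8, "ty": -0.9, "tz": 0, "ax": 0, "ay": 0, "az": 0}
    - {"tx": 20.8, "ty": -0.9, "tz": 0, "ax": 0, "ay": 0, "az": 0}

```text
time_s: 17.8
ee_pos: [0.6212, -0.0263, 0.0799]
tool_rot: [-179.9, 0.0, 81.9]
force: [0.2, 0.1, -0.6]
gripper_width: 0.397
gripper_force: 30.0
```

Call:
play_rows:
  increments:
    - {"tx": 0, "ty": 0, "tz": 0, "ax": 0, "ay": 0, "az": 0}
    - {"tx": 0, "ty": 0, "tz": 0, "ax": 0, "ay": 0, "az": 0}
    - {"tx": 0, "ty": 0, "tz": -20, "ax": 0, "ay": 0, "az": 0}
    - {"tx": 0, "ty": 0, "tz": -15, "ax": 0, "ay": 0, "az": 0}
    - {"tx": 0, "ty": 0, "tz": -10, "ax": 0, "ay": 0, "az": 0}
    - {"tx": 0, "ty": 0, "tz": -6, "ax": 0, "ay": 0, "az": 0}
    - {"tx": 0, "ty": 0, "tz": -3, "ax": 0, "ay": 0, "az": 0}
    - {"tx": 0, "ty": 0, "tz": -1, "ax": 0, "ay": 0, "az": 0}
    - {"tx": 0, "ty": 0, "tz": -1, "ax": 0, "ay": 0, "az": 0}
    - {"tx": 0, "ty": 0, "tz": -1, "ax": 0, "ay": 0, "az": 0}
    - {"tx": 0, "ty": 0, "tz": 0, "ax": 0, "ay": 0, "az": 0}
    - {"tx": 0, "ty": 0, "tz": 0, "ax": 0, "ay": 0, "az": 0}

```text
time_s: 19.0
ee_pos: [0.6212, -0.0262, 0.023]
tool_rot: [180.0, -0.0, 82.0]
force: [0.7, 0.1, 0.7]
gripper_width: 0.393
gripper_force: 30.0
```

Call:
play_rows:
  hand: 46
  increments:
    - {"tx": 0, "ty": 0, "tz": 0, "ax": 0, "ay": 0, "az": 0}
    - {"tx": 0, "ty": 0, "tz": 0, "ax": 0, "ay": 0, "az": 0}
    - {"tx": 0, "ty": 0, "tz": 0, "ax": 0, "ay": 0, "az": 0}
    - {"tx": 0, "ty": 0, "tz": 0, "ax": 0, "ay": 0, "az": 0}
    - {"tx": 0, "ty": 0, "tz": 0, "ax": 0, "ay": 0, "az": 0}
    - {"tx": 0, "ty": 0, "tz": 0, "ax": 0, "ay": 0, "az": 0}

```text
time_s: 19.6
ee_pos: [0.6209, -0.0262, 0.0226]
tool_rot: [180.0, 0.0, 82.0]
force: [-0.3, 1.2, 0.3]
gripper_width: 0.528
gripper_force: 0.0
```

Call:
play_rows:
  increments:
    - {"tx": 0, "ty": 0, "tz": 10, "ax": 0, "ay": 0, "az": 0}
    - {"tx": 0, "ty": 0, "tz": 30, "ax": 0, "ay": 0, "az": 0}
    - {"tx": 0, "ty": 0, "tz": 30, "ax": 0, "ay": 0, "az": 0}
    - {"tx": -21.3, "ty": -11.9, "tz": 0, "ax": 0, "ay": 0, "az": -3.5}
    - {"tx": -21.3, "ty": -11.9, "tz": 0, "ax": 0, "ay": 0, "az": -3.5}
    - {"tx": -21.3, "ty": -11.9, "tz": 0, "ax": 0, "ay": 0, "az": -3.5}
    - {"tx": -21.3, "ty": -11.9, "tz": 0, "ax": 0, "ay": 0, "az": -3.5}
    - {"tx": -21.3, "ty": -11.9, "tz": 0, "ax": 0, "ay": 0, "az": -3.5}
    - {"tx": -21.3, "ty": -11.9, "tz": 0, "ax": 0, "ay": 0, "az": -3.5}
    - {"tx": -21.3, "ty": -11.9, "tz": 0, "ax": 0, "ay": 0, "az": -3.5}
    - {"tx": -21.3, "ty": -11.9, "tz": 0, "ax": 0, "ay": 0, "az": -3.5}
    - {"tx": -21.3, "ty": -11.9, "tz": 0, "ax": 0, "ay": 0, "az": -3.5}

```text
time_s: 20.8
ee_pos: [0.4286, -0.1338, 0.0933]
tool_rot: [180.0, -0.1, 50.3]
force: [-0.2, -0.8, 0.4]
gripper_width: 0.523
gripper_force: 0.0
```

Call:
play_rows:
  hand: 65
  increments:
    - {"tx": 0, "ty": 0, "tz": 0, "ax": 0, "ay": 0, "az": 0}
    - {"tx": 0, "ty": 0, "tz": 0, "ax": 0, "ay": 0, "az": 0}
    - {"tx": 0, "ty": 0, "tz": 0, "ax": 0, "ay": 0, "az": 0}
    - {"tx": 0, "ty": 0, "tz": 0, "ax": 0, "ay": 0, "az": 0}

```text
time_s: 21.2
ee_pos: [0.4301, -0.1329, 0.0928]
tool_rot: [180.0, -0.0, 50.5]
force: [0.3, 0.7, 0.6]
gripper_width: 0.736
gripper_force: 0.0
```

```bash
python3 - <<'E'
from h import *
from cell import robot
c=robot.read_camera("wrist");cv2.imwrite("pics/w5.png",c["img"])
s=robot.read_state();print(s["ee_pos"],s["joint_pos"])
E
```

```text
[ 0.42992137 -0.1329291   0.09270923] [-19.83026285  19.19353506  37.43667907 124.5961308  -17.62135981
  41.29334847 -10.01131619]
```

View pics/w5.png

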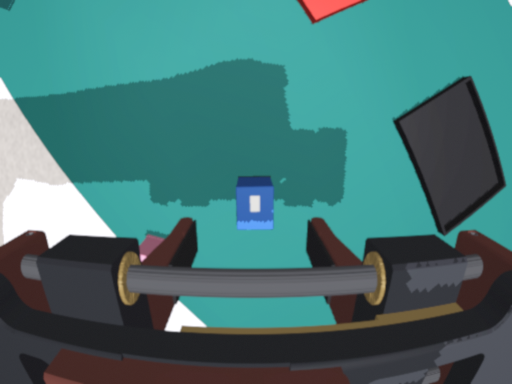

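The blue relay is centred and square between the fingers at (254,204).

Call:
play_rows:
  increments:
    - {"tx": 0, "ty": 0, "tz": -20, "ax": 0, "ay": 0, "az": 0}
    - {"tx": 0, "ty": 0, "tz": -20, "ax": 0, "ay": 0, "az": 0}
    - {"tx": 0, "ty": 0, "tz": -20, "ax": 0, "ay": 0, "az": 0}
    - {"tx": 0, "ty": 0, "tz": -11, "ax": 0, "ay": 0, "az": 0}
    - {"tx": 0, "ty": 0, "tz": -5, "ax": 0, "ay": 0, "az": 0}
    - {"tx": 0, "ty": 0, "tz": 0, "ax": 0, "ay": 0, "az": 0}
    - {"tx": 0, "ty": 0, "tz": 0, "ax": 0, "ay": 0, "az": 0}

```text
time_s: 21.95
ee_pos: [0.4296, -0.1334, 0.0171]
tool_rot: [180.0, -0.0, 50.4]
force: [-0.2, -0.7, 0.0]
gripper_width: 0.741
gripper_force: 0.0
```

Call:
play_rows:
  hand: 10
  increments:
    - {"tx": 0, "ty": 0, "tz": 0, "ax": 0, "ay": 0, "az": 0}
    - {"tx": 0, "ty": 0, "tz": 0, "ax": 0, "ay": 0, "az": 0}
    - {"tx": 0, "ty": 0, "tz": 0, "ax": 0, "ay": 0, "az": 0}
    - {"tx": 0, "ty": 0, "tz": 0, "ax": 0, "ay": 0, "az": 0}
    - {"tx": 0, "ty": 0, "tz": 0, "ax": 0, "ay": 0, "az": 0}
    - {"tx": 0, "ty": 0, "tz": 0, "ax": 0, "ay": 0, "az": 0}
    - {"tx": 0, "ty": 0, "tz": 0, "ax": 0, "ay": 0, "az": 0}
    - {"tx": 0, "ty": 0, "tz": 0, "ax": 0, "ay": 0, "az": 0}
    - {"tx": 0, "ty": 0, "tz": 0, "ax": 0, "ay": 0, "az": 0}
    - {"tx": 0, "ty": 0, "tz": 0, "ax": 0, "ay": 0, "az": 0}

```text
time_s: 22.95
ee_pos: [0.4294, -0.1333, 0.0168]
tool_rot: [180.0, -0.0, 50.5]
force: [-0.3, 0.6, 4.9]
gripper_width: 0.314
gripper_force: 30.0
```

Call:
play_rows:
  increments:
    - {"tx": 0, "ty": 0, "tz": 10, "ax": 0, "ay": 0, "az": 0}
    - {"tx": 0, "ty": 0, "tz": 25, "ax": 0, "ay": 0, "az": 0}
    - {"tx": 0, "ty": 0, "tz": 25, "ax": 0, "ay": 0, "az": 0}
    - {"tx": 11, "ty": 19.5, "tz": 5, "ax": 0, "ay": 0, "az": 2}
    - {"tx": 11, "ty": 19.5, "tz": 0, "ax": 0, "ay": 0, "az": 2}
    - {"tx": 11, "ty": 19.5, "tz": 0, "ax": 0, "ay": 0, "az": 2}
    - {"tx": 11, "ty": 19.5, "tz": 0, "ax": 0, "ay": 0, "az": 2}
    - {"tx": 11, "ty": 19.5, "tz": 0, "ax": 0, "ay": 0, "az": 2}
    - {"tx": 11, "ty": 19.5, "tz": 0, "ax": 0, "ay": 0, "az": 2}
    - {"tx": 11, "ty": 19.5, "tz": 0, "ax": 0, "ay": 0, "az": 2}
    - {"tx": 11, "ty": 19.5, "tz": 0, "ax": 0, "ay": 0, "az": 2}
    - {"tx": 11, "ty": 19.5, "tz": 0, "ax": 0, "ay": 0, "az": 2}

```text
time_s: 24.15
ee_pos: [0.529, 0.0439, 0.0815]
tool_rot: [-180.0, 0.0, 68.6]
force: [0.4, 0.9, -0.1]
gripper_width: 0.315
gripper_force: 30.0
```

Call:
play_rows:
  increments:
    - {"tx": 11, "ty": 19.5, "tz": 0, "ax": 0, "ay": 0, "az": 2}
    - {"tx": 11, "ty": 19.5, "tz": 0, "ax": 0, "ay": 0, "az": 2}
    - {"tx": 11, "ty": 19.5, "tz": 0, "ax": 0, "ay": 0, "az": 2}
    - {"tx": 11, "ty": 19.5, "tz": 0, "ax": 0, "ay": 0, "az": 2}
    - {"tx": 11, "ty": 19.5, "tz": 0, "ax": 0, "ay": 0, "az": 2}
    - {"tx": 11, "ty": 19.5, "tz": 0, "ax": 0, "ay": 0, "az": 2}
    - {"tx": 11, "ty": 19.5, "tz": 0, "ax": 0, "ay": 0, "az": 2}
    - {"tx": 0, "ty": 0, "tz": 0, "ax": 0, "ay": 0, "az": 0}
    - {"tx": 0, "ty": 0, "tz": 0, "ax": 0, "ay": 0, "az": 0}
    - {"tx": 0, "ty": 0, "tz": 0, "ax": 0, "ay": 0, "az": 0}

```text
time_s: 25.15
ee_pos: [0.6049, 0.1777, 0.0814]
tool_rot: [-180.0, 0.1, 82.4]
force: [0.0, -0.1, -0.6]
gripper_width: 0.319
gripper_force: 30.0
```

Call:
play_rows:
  increments:
    - {"tx": 0, "ty": 0, "tz": -20, "ax": 0, "ay": 0, "az": 0}
    - {"tx": 0, "ty": 0, "tz": -20, "ax": 0, "ay": 0, "az": 0}
    - {"tx": 0, "ty": 0, "tz": -10, "ax": 0, "ay": 0, "az": 0}
    - {"tx": 0, "ty": 0, "tz": -5, "ax": 0, "ay": 0, "az": 0}
    - {"tx": 0, "ty": 0, "tz": -3, "ax": 0, "ay": 0, "az": 0}
    - {"tx": 0, "ty": 0, "tz": -2, "ax": 0, "ay": 0, "az": 0}
    - {"tx": 0, "ty": 0, "tz": -1, "ax": 0, "ay": 0, "az": 0}
    - {"tx": 0, "ty": 0, "tz": -1, "ax": 0, "ay": 0, "az": 0}
    - {"tx": 0, "ty": 0, "tz": 0, "ax": 0, "ay": 0, "az": 0}
    - {"tx": 0, "ty": 0, "tz": 0, "ax": 0, "ay": 0, "az": 0}

```text
time_s: 26.15
ee_pos: [0.6053, 0.1788, 0.0199]
tool_rot: [180.0, -0.0, 82.5]
force: [0.2, 0.2, -0.0]
gripper_width: 0.314
gripper_force: 30.0
```

Call:
play_rows:
  hand: 46
  increments:
    - {"tx": 0, "ty": 0, "tz": 0, "ax": 0, "ay": 0, "az": 0}
    - {"tx": 0, "ty": 0, "tz": 0, "ax": 0, "ay": 0, "az": 0}
    - {"tx": 0, "ty": 0, "tz": 0, "ax": 0, "ay": 0, "az": 0}
    - {"tx": 0, "ty": 0, "tz": 0, "ax": 0, "ay": 0, "az": 0}
    - {"tx": 0, "ty": 0, "tz": 0, "ax": 0, "ay": 0, "az": 0}
    - {"tx": 0, "ty": 0, "tz": 0, "ax": 0, "ay": 0, "az": 0}
    - {"tx": 0, "ty": 0, "tz": 10, "ax": 0, "ay": 0, "az": 0}
    - {"tx": 0, "ty": 0, "tz": 30, "ax": 0, "ay": 0, "az": 0}
    - {"tx": 0, "ty": 0, "tz": 32, "ax": 0, "ay": 0, "az": 0}

```text
time_s: 27.05
ee_pos: [0.6046, 0.1784, 0.0923]
tool_rot: [-179.9, 0.1, 82.4]
force: [-0.4, 0.1, 0.6]
gripper_width: 0.523
gripper_force: 0.0
```

Call:
play_rows:
  increments:
    - {"tx": -9.44, "ty": -29.6, "tz": 0, "ax": 0, "ay": 0, "az": -3.47}
    - {"tx": -9.44, "ty": -29.6, "tz": 0, "ax": 0, "ay": 0, "az": -3.47}
    - {"tx": -9.44, "ty": -29.6, "tz": 0, "ax": 0, "ay": 0, "az": -3.47}
    - {"tx": -9.44, "ty": -29.6, "tz": 0, "ax": 0, "ay": 0, "az": -3.47}
    - {"tx": -9.44, "ty": -29.6, "tz": 0, "ax": 0, "ay": 0, "az": -3.47}
    - {"tx": -9.44, "ty": -29.6, "tz": 0, "ax": 0, "ay": 0, "az": -3.47}
    - {"tx": -9.44, "ty": -29.6, "tz": 0, "ax": 0, "ay": 0, "az": -3.47}
    - {"tx": -9.44, "ty": -29.6, "tz": 0, "ax": 0, "ay": 0, "az": -3.47}

```text
time_s: 27.85
ee_pos: [0.5292, -0.0597, 0.0922]
tool_rot: [180.0, -0.0, 54.5]
force: [0.2, 0.3, -0.0]
gripper_width: 0.529
gripper_force: 0.0
```

Call:
play_rows:
  hand: 65
  increments:
    - {"tx": -9.44, "ty": -29.6, "tz": 0, "ax": 0, "ay": 0, "az": -3.47}
    - {"tx": -9.44, "ty": -29.6, "tz": 0, "ax": 0, "ay": 0, "az": -3.47}
    - {"tx": -9.44, "ty": -29.6, "tz": 0, "ax": 0, "ay": 0, "az": -3.47}
    - {"tx": -9.44, "ty": -29.6, "tz": 0, "ax": 0, "ay": 0, "az": -3.47}
    - {"tx": -9.44, "ty": -29.6, "tz": 0, "ax": 0, "ay": 0, "az": -3.47}
    - {"tx": -9.44, "ty": -29.6, "tz": 0, "ax": 0, "ay": 0, "az": -3.47}
    - {"tx": -9.44, "ty": -29.6, "tz": 0, "ax": 0, "ay": 0, "az": -3.47}
    - {"tx": -9.44, "ty": -29.6, "tz": 0, "ax": 0, "ay": 0, "az": -3.47}
    - {"tx": 0, "ty": 0, "tz": 0, "ax": 0, "ay": 0, "az": 0}
    - {"tx": 0, "ty": 0, "tz": 0, "ax": 0, "ay": 0, "az": 0}
    - {"tx": 0, "ty": 0, "tz": 0, "ax": 0, "ay": 0, "az": 0}
    - {"tx": 0, "ty": 0, "tz": 0, "ax": 0, "ay": 0, "az": 0}

```text
time_s: 29.05
ee_pos: [0.4547, -0.2937, 0.0916]
tool_rot: [-180.0, -0.0, 27.1]
force: [0.1, 0.7, -0.2]
gripper_width: 0.741
gripper_force: 0.0
```

```bash
python3 - <<'E'
from h import *
from cell import robot
c=robot.read_camera("wrist");cv2.imwrite("pics/w6.png",c["img"])
s=robot.read_state();print(s["ee_pos"],s["joint_pos"])
E
```

```text
[ 0.45473104 -0.293757    0.09165724] [ -3.43443933  29.23003505  41.62376825 112.74143581 -26.08413664
  47.64125578 -10.33700671]
```

View pics/w6.png

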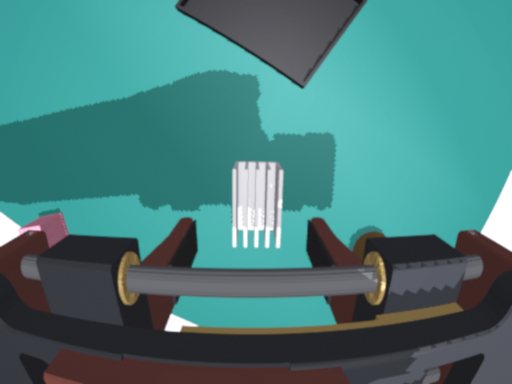

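The heat sink is square to the fingers and centred at (257,205).

Call:
play_rows:
  increments:
    - {"tx": 0, "ty": -1, "tz": -20, "ax": 0, "ay": 0, "az": 0}
    - {"tx": 0, "ty": 0, "tz": -20, "ax": 0, "ay": 0, "az": 0}
    - {"tx": 0, "ty": 0, "tz": -20, "ax": 0, "ay": 0, "az": 0}
    - {"tx": 0, "ty": 0, "tz": -10, "ax": 0, "ay": 0, "az": 0}
    - {"tx": 0, "ty": 0, "tz": -5, "ax": 0, "ay": 0, "az": 0}
    - {"tx": 0, "ty": 0, "tz": 0, "ax": 0, "ay": 0, "az": 0}
    - {"tx": 0, "ty": 0, "tz": 0, "ax": 0, "ay": 0, "az": 0}

```text
time_s: 29.8
ee_pos: [0.4546, -0.2961, 0.0173]
tool_rot: [180.0, -0.0, 26.9]
force: [0.3, 0.6, -0.4]
gripper_width: 0.739
gripper_force: 0.0
```

Call:
play_rows:
  hand: 10
  increments:
    - {"tx": 0, "ty": 0, "tz": 0, "ax": 0, "ay": 0, "az": 0}
    - {"tx": 0, "ty": 0, "tz": 0, "ax": 0, "ay": 0, "az": 0}
    - {"tx": 0, "ty": 0, "tz": 0, "ax": 0, "ay": 0, "az": 0}
    - {"tx": 0, "ty": 0, "tz": 0, "ax": 0, "ay": 0, "az": 0}
    - {"tx": 0, "ty": 0, "tz": 0, "ax": 0, "ay": 0, "az": 0}
    - {"tx": 0, "ty": 0, "tz": 0, "ax": 0, "ay": 0, "az": 0}
    - {"tx": 0, "ty": 0, "tz": 0, "ax": 0, "ay": 0, "az": 0}
    - {"tx": 0, "ty": 0, "tz": 0, "ax": 0, "ay": 0, "az": 0}
    - {"tx": 0, "ty": 0, "tz": 0, "ax": 0, "ay": 0, "az": 0}
    - {"tx": 0, "ty": 0, "tz": 0, "ax": 0, "ay": 0, "az": 0}

```text
time_s: 30.8
ee_pos: [0.4544, -0.2961, 0.0169]
tool_rot: [180.0, -0.0, 26.9]
force: [0.0, 0.0, 6.6]
gripper_width: 0.408
gripper_force: 30.0
```

Call:
play_rows:
  increments:
    - {"tx": 0, "ty": 0, "tz": 10, "ax": 0, "ay": 0, "az": 0}
    - {"tx": 0, "ty": 0, "tz": 25, "ax": 0, "ay": 0, "az": 0}
    - {"tx": 0, "ty": 0, "tz": 25, "ax": 0, "ay": 0, "az": 0}
    - {"tx": 17.6, "ty": 7.2, "tz": 0, "ax": 0, "ay": 0, "az": -3}
    - {"tx": 17.6, "ty": 7.2, "tz": 0, "ax": 0, "ay": 0, "az": -3}
    - {"tx": 17.6, "ty": 7.2, "tz": 0, "ax": 0, "ay": 0, "az": -3}
    - {"tx": 17.6, "ty": 7.2, "tz": 0, "ax": 0, "ay": 0, "az": -3}
    - {"tx": 17.6, "ty": 7.2, "tz": 0, "ax": 0, "ay": 0, "az": -3}
    - {"tx": 17.6, "ty": 7.2, "tz": 0, "ax": 0, "ay": 0, "az": -3}
    - {"tx": 17.6, "ty": 7.2, "tz": 0, "ax": 0, "ay": 0, "az": -3}
    - {"tx": 17.6, "ty": 7.2, "tz": 0, "ax": 0, "ay": 0, "az": -3}
    - {"tx": 17.6, "ty": 7.2, "tz": 0, "ax": 0, "ay": 0, "az": -3}

```text
time_s: 32.0
ee_pos: [0.6127, -0.2304, 0.0766]
tool_rot: [-180.0, 0.1, -0.2]
force: [-0.6, 0.6, -1.3]
gripper_width: 0.409
gripper_force: 30.0
```

Call:
play_rows:
  increments:
    - {"tx": 0, "ty": 0, "tz": 0, "ax": 0, "ay": 0, "az": 0}
    - {"tx": 0, "ty": 0, "tz": 0, "ax": 0, "ay": 0, "az": 0}
    - {"tx": 0, "ty": 0, "tz": -20, "ax": 0, "ay": 0, "az": 0}
    - {"tx": 0, "ty": 0, "tz": -15, "ax": 0, "ay": 0, "az": 0}
    - {"tx": 0, "ty": 0, "tz": -10, "ax": 0, "ay": 0, "az": 0}
    - {"tx": 0, "ty": 0, "tz": -6, "ax": 0, "ay": 0, "az": 0}
    - {"tx": 0, "ty": 0, "tz": -3, "ax": 0, "ay": 0, "az": 0}
    - {"tx": 0, "ty": 0, "tz": -1, "ax": 0, "ay": 0, "az": 0}
    - {"tx": 0, "ty": 0, "tz": -1, "ax": 0, "ay": 0, "az": 0}
    - {"tx": 0, "ty": 0, "tz": -1, "ax": 0, "ay": 0, "az": 0}
    - {"tx": 0, "ty": 0, "tz": 0, "ax": 0, "ay": 0, "az": 0}
    - {"tx": 0, "ty": 0, "tz": 0, "ax": 0, "ay": 0, "az": 0}

```text
time_s: 33.2
ee_pos: [0.6129, -0.2312, 0.02]
tool_rot: [180.0, -0.0, -0.1]
force: [0.0, -0.3, 0.6]
gripper_width: 0.408
gripper_force: 30.0
```

Call:
play_rows:
  hand: 48
  increments:
    - {"tx": 0, "ty": 0, "tz": 0, "ax": 0, "ay": 0, "az": 0}
    - {"tx": 0, "ty": 0, "tz": 0, "ax": 0, "ay": 0, "az": 0}
    - {"tx": 0, "ty": 0, "tz": 0, "ax": 0, "ay": 0, "az": 0}
    - {"tx": 0, "ty": 0, "tz": 0, "ax": 0, "ay": 0, "az": 0}
    - {"tx": 0, "ty": 0, "tz": 0, "ax": 0, "ay": 0, "az": 0}
    - {"tx": 0, "ty": 0, "tz": 0, "ax": 0, "ay": 0, "az": 0}
    - {"tx": 0, "ty": 0, "tz": 10, "ax": 0, "ay": 0, "az": 0}
    - {"tx": 0, "ty": 0, "tz": 35, "ax": 0, "ay": 0, "az": 0}
    - {"tx": 0, "ty": 0, "tz": 35, "ax": 0, "ay": 0, "az": 0}
    - {"tx": 0, "ty": 0, "tz": 35, "ax": 0, "ay": 0, "az": 0}
    - {"tx": 0, "ty": 0, "tz": 35, "ax": 0, "ay": 0, "az": 0}

```text
time_s: 34.3
ee_pos: [0.6124, -0.2313, 0.1719]
tool_rot: [180.0, -0.0, -0.1]
force: [0.1, 0.5, 0.3]
gripper_width: 0.546
gripper_force: 0.0
```

Call:
play_rows:
  increments:
    - {"tx": -20, "ty": 0, "tz": 10, "ax": 0, "ay": 0, "az": 0}
    - {"tx": -20, "ty": 0, "tz": 10, "ax": 0, "ay": 0, "az": 0}
    - {"tx": -20, "ty": 0, "tz": 10, "ax": 0, "ay": 0, "az": 0}
    - {"tx": -20, "ty": 0, "tz": 10, "ax": 0, "ay": 0, "az": 0}
    - {"tx": -20, "ty": 0, "tz": 10, "ax": 0, "ay": 0, "az": 0}
    - {"tx": -20, "ty": 0, "tz": 10, "ax": 0, "ay": 0, "az": 0}
    - {"tx": -20, "ty": 0, "tz": 0, "ax": 0, "ay": 0, "az": 0}
    - {"tx": -10, "ty": 0, "tz": 0, "ax": 0, "ay": 0, "az": 0}
    - {"tx": 0, "ty": 0, "tz": 0, "ax": 0, "ay": 0, "az": 0}
    - {"tx": 0, "ty": 0, "tz": 0, "ax": 0, "ay": 0, "az": 0}
    - {"tx": 0, "ty": 0, "tz": 0, "ax": 0, "ay": 0, "az": 0}
    - {"tx": 0, "ty": 0, "tz": 0, "ax": 0, "ay": 0, "az": 0}

```text
time_s: 35.5
ee_pos: [0.4632, -0.231, 0.2295]
tool_rot: [180.0, 0.0, -0.0]
force: [0.3, 0.4, 0.7]
gripper_width: 0.547
gripper_force: 0.0
```

```bash
python3 - <<'E'
from h import *
from cell import robot
a=robot.read_camera("top")["img"][90:230,70:450];b=robot.read_camera("side")["img"][100:330,0:400]
a=cv2.resize(a,(760,280));b=cv2.resize(b,(540,310))
m=np.zeros((600,760,3),np.uint8);m[:280]=a;m[285:595,:540]=b;cv2.imwrite("pics/f.png",m)
E
```

```text
(no output)
```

View pics/f.png

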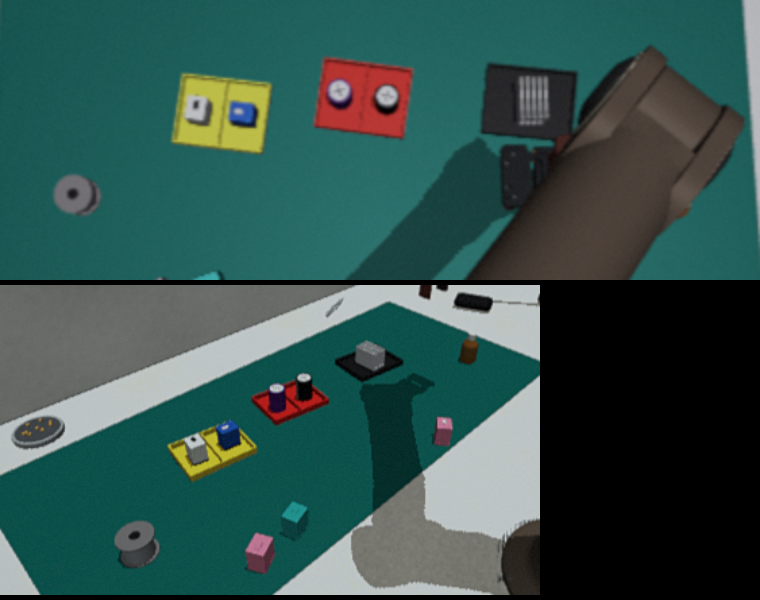

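All five parts stand upright in their trays, one to each bay where divided: white (197,108) and blue (243,112) in yellow, purple (340,95) and dark (386,99) in red, and the heat sink (533,100) in black. The reel and the bottle still stand in their places.

```bash
python3 -c "
from cell import robot
print(robot.finish_job())"
```

```text
the job is handed in; nothing more can be done
None
```

I placed all five parts upright in their trays and handed the job in at about 36 s. The final pictures show each part in its place and the solder reel and flux bottle still standing in theirs, but the hand-in returned no verdict.

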